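# Square up an exhibit on the photo stage

### The job

Get the flat ink-pad tin on the grey photo stage ready for its measured photograph: push it along the plate into the corner, so that its long back edge lies flush along the long fence and its end sits against the short end stop, and push the sliding square along the fence until its arm rests against the tin's other end. Use the fingers only to push: the tin stays flat on the plate all the time and is not picked up. Leave the loupe, powder jars, tape, brush and tweezers where they are.

Things in the scene. Friction and masses are not known exactly. Their poses are not given: they have to be found in the camera images.
- stage: photo stage, fixed: flat grey plate, top 8 mm above the table. Origin on the table; x points away from the robot, y left along the fence (whole stage turned up to 0.2 rad). Plate spans x -0.086 to 0.124, y -0.190 to 0.190. The long aluminium fence with a black-and-white scale on top stands on the far side of the plate, the short end stop at the left end; both are 16 mm high above the plate
- corner (a point): inner corner of the stage on the plate's top, stage axes. The long fence's face is the plane x = 0 of this frame, running 355 mm from here to -y; the short end stop's face is the plane y = 0, running 118 mm from here to -x. In the stage's frame it is at x 0.100, y 0.165, z 0.008
- seat (a point): where the tin's centre point (point tin_center) is when the tin sits in the corner, at stage x 0.063, y 0.104, z 0.0165; stage axes
- tin_center (a point): centre point of the flat dark shut ink-pad tin, loose on the plate, 17 mm high, half-way up (8.5 mm above the plate), with the tin's axes. From it the tin reaches 37 mm to its +x (hinge edge, which faces the fence from the start, turned up to 0.35 rad), 34 mm to -x (front wall; the tiny lip on it gives no resistance) and 61 mm to each side in y. 0.13 to 0.23 kg; slides with 1 to 2 N
- tin: the same tin; this origin is at the centre of its underside, 8.5 mm below tin_center
- square (a joint): travel in m of the sliding square along the fence; grows to stage +y, towards the tin. A black saddle on the fence carries a steel arm (16 mm wide, 14.5 mm high, 1.5 mm above the plate) reaching 102 mm from the fence towards the robot. 2 N of friction, stays where left, no lock. Range 0 to 0.19, starts at 0 to 0.04; its arm meets the seated tin's end at 0.143
- tab (a point): middle of the right (pushing) side of the sliding square's upright black thumb tab on its arm, 36 mm above the table, at stage x 0.040; stage axes, moves with the square. The tab is 40 mm long in x, 10 mm thick in y and its top is 51 mm above the table. Push it to stage +y. The arm's right face is 2.5 mm farther right
- measuring_face (a point): point on the arm's left (measuring) face, 16.5 mm above the table, at stage x 0.0615, stage y -0.100 + joint value: it meets the tin's right end near its middle
- loupe: black stand loupe, upright ribbed cylinder 43 mm across, 32 mm tall, standing on the stage's plate near its left front corner; origin at the centre of its underside
- jar_a: screw-lid plastic powder jar, 63 mm across, 62 mm tall, standing in the row behind the stage; origin under its centre
- jar_b: another screw-lid powder jar, 63 mm across, 62 mm tall, behind the stage; origin under its centre
- jar_c: smaller screw-lid powder jar, 53 mm across, 50 mm tall, on the table left of the stage; origin under its centre
- tape: roll of lifting tape lying flat, 83 mm across, 26 mm tall, behind the stage; origin under its centre
- brush: dusting brush with wooden handle, 166 mm long, 33 mm wide, 23 mm tall, lying near the left edge of the table; origin under its centre
- tweezers: steel tweezers, 132 mm long, 16 mm wide, 10 mm tall, lying on the table right of the stage; origin under their centre
Mind the look-alikes: they are no part of the job. Leave any brown look-alike of the tin alone.

How it is judged:
By the outcome, as a careful person would: the job done as asked, in the order asked, and still so for the second after the job is handed in, with the robot touching nothing.
It also fails if it takes over 61 s, if anything falls off the work surface, if the arm or the gripper's body presses on something with over 40 N, if the wrist force passes 120 N, or if a joint passes its speed limit or range.

### The arm

A 7-joint arm with a two-finger parallel gripper is mounted at the origin on a cart in front of the work surface, level with it; the furniture and walls round the work are solid. World frame = base frame: x ahead of the robot, y to its left, z up, the work surface at z = 0. Lengths are in m, angles in rad, forces in N, time in s.
With the tool pointing down it reaches from about 0.35 to 0.9 m from the base axis. Payload 8.1 kg.
Tool frame: the origin (TCP) lies on the front face of the gripper's body, between the roots of the fingers; the fingertips stand 73 mm ahead of it and the grasp point (between the pads) lies 54 mm ahead of it (grip_point_offset is the z of the grasp point in the tool frame, in m); z points along the fingers, y is the line along which they close (so a half turn about z gives the same grasp; the last joint's range is limited). The gripper opens to 85 mm and grips with 20 to 120 N. Pads are 22 mm wide; open, the fingers measure 114 mm over their backs; the gripper's body (76 mm by 85 mm) begins 54 mm behind the grasp point. The pads swing forward as they close: fully open they stand 13 mm farther back than shut.
Start: joints at [1.132, 0.434, 0.025, 1.573, -0.012, 1.134, -0.075], TCP at [0.206, -0.59, 0.304] pointing down, gripper open.
Joint ranges: [-2.62, 2.62], [-0.44, 2.09], [-1.27, 1.32], [0.08, 2.57], [-1.32, 4.46], [0.12, 2], [-2.74, 2.74]. Speed limits (rad/s): [2.22, 2.22, 3.01, 3.01, 3.14, 3.14, 3.14].

### API

Orientations are given as a rotation vector (axis times angle).
In Python, from plant import * gives the robot as it stands. The module is installed in compiled form; this text tells all that it offers.
- The arm moves only by the tool apply_moves, never from a script. Its argument "series" is a list of rows, each a list of 4 numbers: the shift along the tool's x, y, z in units of 40 mm (1.0 is 40 mm), then the turn about the tool's z in degrees. A call has 1 to 20 rows; each row shifts and turns the commanded pose from where the row before left it, along the tool's axes as they then stand; what a row does not reach is not made up. A row lasts 1/10 s, in which the tool goes at most 50 mm and 8.59 degrees, less where a joint would pass 70% of its speed; a pose out of reach is approached as far as the arm can. A call is refused whole if a number of a shift passes 1 or a number of a turn 8.59, either way. A call with a gripper value outside its range is refused whole. "grip" is the opening, from 0 (shut) to 1 (fully open), set as the call begins (left out, the last holds). The fingers move at their own pace and stop on an object; the grip force is fixed at half the most. Time passes only in rows, so rows that do not move let the fingers close. It gives the time, the measured TCP pose, the force, the opening and the grip force at its end, in the units of the state.
- observe(): the state, without advancing time (a new reading comes with each control period).
- get_image(name): name is "side" or "top"; returns the picture (480x640x3 uint8, red, green, blue); there is no depth.
- calibration(name): a dict with "fx", "fy", "cx", "cy" (pixels), "D" ([k1, k2, p1, p2, k3] as OpenCV has them; the pictures are not rectified), "world_from_camera" (4x4, takes a point from camera to world coordinates). Camera axes: x right, y down, z forward; pixel columns grow to the right and rows downward; lengths in m; the calibration is good to about 2 mm. A picture is of the moment at which its call begins. calibration takes no time and is no camera call.
- close_job(): hands the job in; it is judged then, once.
Trained networks look in the newest picture that a camera, given by its name, has taken for a name from the list of things; names that differ only in an ending like _2 or _b are one class to them, and where a whole thing is asked for, a point or a joint stands for the part that bears it (a point fixed in the world has none). Each returns a list of dicts, best first, with "conf" (0 to 1); they miss things now and then, are a little off and sometimes report something else, mostly with a low value. They report only what shows in the picture. A call takes as long as a camera call. They do not tell look-alikes from the thing itself.
- cut_out(thing, camera): "pixels" (480x640 bool, what is visible of it) and "at" ([row, column] in pixels, amid what is visible of it).
- mark_of(thing, camera): "at" ([row, column] in pixels: a listed point, or the origin of a listed thing).
The state is a dict: "clock": time; "joints": joint angles; "joint_vel": joint speeds; "joint_efforts": joint torques, N m; "eef_pos": TCP position; "tcp_rot": TCP orientation; "ft_force": force on the tool from outside, world axes, zero at the start; "ft_torque": the same for the moment, N m; "finger_gap": finger opening in m; "gripper_force": force on a finger pad.
Only numpy, scipy, OpenCV 4.12 (cv2) and the standard library are available. Lean on these libraries where they do the work, as an engineer would, in place of code of your own. Each camera call takes 0.05 s, during which the arm holds its last target. There are 200 camera calls.

## Working session

There is one attempt and no reset: what is moved stays moved. The work goes in short steps, Python scripts to look and compute and a tool call to move; the robot and the scene stay as the last step left them, time stands still between calls to the robot, and variables do not carry over. Pictures are saved under pics/ and viewed, at most 10 in all, crops included, and the job is handed in when it is done.

Besides the shell and the picture viewer there is one more tool, called as name(argument=value, ...) on one line, values as JSON. apply_moves: Moves the arm, as the interface text tells. Its arguments: {"type":"object","properties":{"series":{"type":"array"},"grip":{"type":"number"}},"required":["series"]}

```bash
mkdir -p pics; cat > h.py <<'E'
from plant import *
import numpy as np, cv2
from scipy.spatial.transform import Rotation as R
def ray(cam,at,z):
    c=calibration(cam);K=np.array([[c['fx'],0,c['cx']],[0,c['fy'],c['cy']],[0,0,1]])
    p=cv2.undistortPoints(np.array([[[at[1],at[0]]]],float),K,np.array(c['D']))[0,0]
    T=np.array(c['world_from_camera']);d=T[:3,:3]@[p[0],p[1],1];o=T[:3,3]
    return o+d*(z-o[2])/d[2]
def proj(cam,P):
    c=calibration(cam);K=np.array([[c['fx'],0,c['cx']],[0,c['fy'],c['cy']],[0,0,1]])
    T=np.linalg.inv(np.array(c['world_from_camera']))
    return cv2.projectPoints(np.atleast_2d(P).astype(float),cv2.Rodrigues(T[:3,:3])[0],T[:3,3],K,np.array(c['D']))[0][:,0]
E
python3 - <<'E'
from h import *
for cam in ('top','side'):
    im=get_image(cam);cv2.imwrite(f'pics/{cam}0.png',im[:,:,::-1])
    print(cam,np.round(calibration(cam)['world_from_camera'],2).tolist())
    for n,z in (('corner',.008),('stage',0.),('tin_center',.0165),('tab',.036),('measuring_face',.0165),('seat',.0165),('loupe',0.)):
        for m in mark_of(n,cam)[:2]: print(n,round(m['conf'],2),np.round(m['at'],1),np.round(ray(cam,m['at'],z),4)[:2])
s=observe();print(s['clock'],s['eef_pos'],R.from_rotvec(s['tcp_rot']).as_matrix().round(3).tolist())
E
```

```text
top [[0.03, -1.0, 0.09, 0.46], [-1.0, -0.03, 0.0, -0.04], [-0.0, -0.09, -1.0, 1.03], [0.0, 0.0, 0.0, 1.0]]
corner 0.82 [193.  281.8] [0.6572 0.0731]
corner 0.23 [144.4 310.8] [0.7769 0.0083]
stage 0.66 [236.5 352.1] [ 0.5594 -0.0963]
tin_center 0.86 [319.8 500.3] [ 0.3777 -0.4362]
tin_center 0.84 [338.3 422.4] [ 0.3304 -0.2603]
tab 0.72 [223.9 397.2] [ 0.588  -0.1966]
tab 0.44 [236.7 350.9] [ 0.5555 -0.0915]
measuring_face 0.68 [209.2 389.2] [ 0.6246 -0.1806]
seat 0.74 [208.7 307.8] [0.6202 0.01  ]
loupe 0.54 [258.1 282.2] [0.5035 0.0671]
side [[-0.81, -0.25, 0.53, -0.07], [-0.59, 0.37, -0.72, 0.86], [-0.02, -0.89, -0.45, 0.63], [0.0, 0.0, 0.0, 1.0]]
corner 0.91 [277.4 270.1] [0.667  0.0711]
corner 0.72 [271.2 340.7] [ 0.5343 -0.0585]
stage 0.6 [266.4 339. ] [ 0.5605 -0.0896]
tin_center 0.8 [229.4 452.5] [ 0.3845 -0.4559]
tin_center 0.77 [265.5 325.5] [ 0.5763 -0.0488]
tab 0.59 [236.9 348.4] [ 0.5995 -0.1964]
tab 0.43 [269.2 296.8] [0.6048 0.0367]
measuring_face 0.63 [240.5 340. ] [ 0.6286 -0.1966]
seat 0.6 [269.  297.8] [0.6255 0.0075]
loupe 0.72 [293.3 321.5] [0.5202 0.0481]
0.8 [ 0.20591206 -0.59012104  0.30391963] [[0.944, 0.329, -0.0], [0.329, -0.944, -0.0], [-0.0, 0.0, -1.0]]
```

View pics/top0.png

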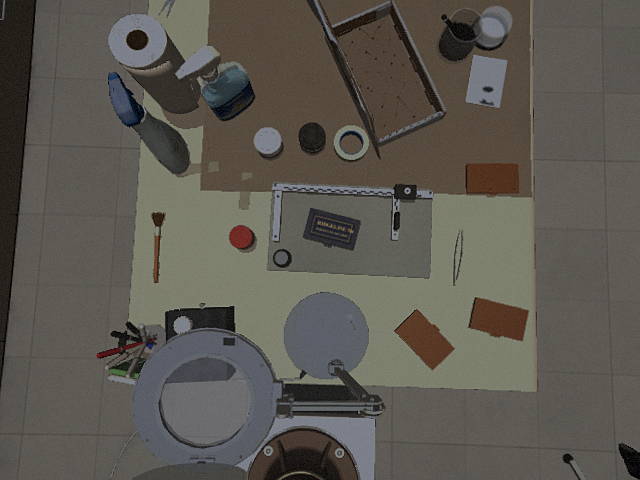

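View pics/side0.png

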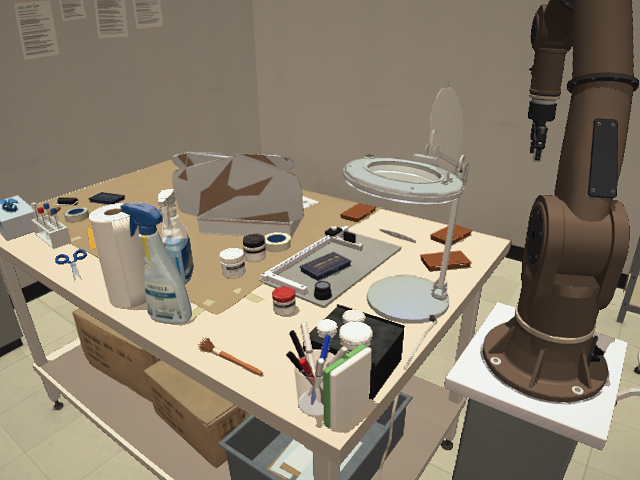

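The top view shows the dark tin at about (332,228), the square at (396,220), the corner at (281,190) and the loupe at (282,258). A magnifier lamp stands near the robot, with its head at (205,395) and its post at (337,367). The side view puts the tin at (325,265) and the lamp head at (403,172).

```bash
cat >> h.py <<'E'
def tri(a,b):
    # a top, b side pixels [row,col]
    P=[];
    for cam,at in (('top',a),('side',b)):
        p0,p1=ray(cam,at,0),ray(cam,at,.5);P.append((p0,(p1-p0)/np.linalg.norm(p1-p0)))
    A=sum(np.eye(3)-np.outer(d,d) for _,d in P);y=sum((np.eye(3)-np.outer(d,d))@o for o,d in P)
    return np.linalg.solve(A,y)
E
python3 - <<'E'
from h import *
print('lamp head',tri((395,205),(172,403)),'post top',tri((367,337),(192,458)), 'left edge', tri((395,135),(172,345)))
im=get_image('top')
for n,z in (('tin',.025),('stage',.008)):
    for m in cut_out(n,'top')[:4]:
        r,c=m['at'];
        if not(180<r<285 and 260<c<440): continue
        pts=np.argwhere(m['pixels']);w=np.array([ray('top',p,z)[:2] for p in pts])
        (cx,cy),sz,a=cv2.minAreaRect(w.astype(np.float32));print(n,round(m['conf'],2),m['at'],cx,cy,sz,a)
c=im[175:285,260:440];cv2.imwrite('pics/c1.png',cv2.resize(c,None,fx=4.4,fy=4.4,interpolation=cv2.INTER_CUBIC)[:,:,::-1])
E
```

```text
lamp head [0.28395986 0.13207395 0.37399873] post top [ 0.28163399 -0.07242786  0.27229301] left edge [0.30832042 0.23554103 0.39743664]
tin 0.85 [231.1, 331.9] 0.5722507238388062 -0.045864254236221313 (0.12026823312044144, 0.07502846419811249) 77.37307739257812Traceback (most recent call last):
  File "<stdin>", line 8, in <module>
  File "h.py", line 5, in ray
    c=calibration(cam);K=np.array([[c['fx'],0,c['cx']],[0,c['fy'],c['cy']],[0,0,1]])
ValueError: time passes only in moves, steps and waits
```

```bash
sed -i '1i import functools' h.py; sed -i 's/^def ray/calibration=functools.lru_cache(None)(calibration)\ndef ray/' h.py
python3 - <<'E'
from h import *
from scipy.optimize import least_squares
im=get_image('top')
c=im[175:285,260:440];cv2.imwrite('pics/c2.png',cv2.resize(c,None,fx=4.4,fy=4.4,interpolation=cv2.INTER_CUBIC)[:,:,::-1])
m=[m for m in cut_out('stage','top') if 180<m['at'][0]<290]
if m:
    pts=np.argwhere(m[0]['pixels']);w=np.array([ray('top',p,.008)[:2] for p in pts]);print('stage',m[0]['conf'],cv2.minAreaRect(w.astype(np.float32)))
E
```

```text
stage 0.89 ((0.5806559324264526, -0.09004263579845428), (0.3812977075576782, 0.22305800020694733), 88.8980484008789)
```

View pics/c2.png

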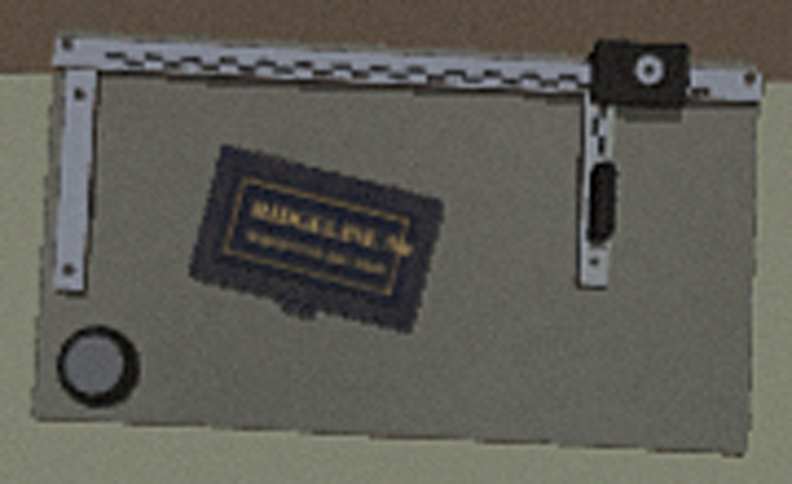

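The crop shows tin corners at (222,146), (443,202), (411,331) and (190,277). The inner fence corner is at (97,72), the plate's front edge runs (33,418)–(745,455), and the arm's left face is at about (582,200).

```bash
cat > s.py <<'E'
from h import *
q=lambda x,y,z:ray('top',((y+.5)/4.4-.5+175,(x+.5)/4.4-.5+260),z)[:2]
fl,fr=q(33,418,.008),q(745,455,.008)
ic,ir=q(97,72,.024),q(760,104,.024)
a1=np.arctan2(*( (fl-fr)*[-1,1]));a2=np.arctan2(*((ic-ir)*[-1,1]))
th=(a1+a2)/2
Rs=np.array([[np.cos(th),-np.sin(th)],[np.sin(th),np.cos(th)]])
o1=fl-Rs@[-.086,.19];o2=fr-Rs@[-.086,-.19];o3=ic-Rs@[.1,.165]
O=(o1/2+o2/2+o3)/2
if __name__=='__main__':
    print(a1,a2,o1,o2,o3,O)
    S=lambda p:Rs.T@(p-O)
    t=[q(*p,.025) for p in ((222,146),(443,202),(411,331),(190,277))]
    print('tin corners stage',[S(p).round(4).tolist() for p in t])
    for p in ((585,105),(578,285)): print('arm',S(q(*p,.024)))
    print('tab top right edge',S(q(613,205,.051)))
    for n,p in (('seat',(.063,.104)),('corner',(.1,.165))): print(n,O+Rs@p)
    d=R.from_rotvec(observe()['tcp_rot']).as_matrix();print('tool y dir deg in stage',np.degrees(np.arctan2(*((Rs.T@d[:2,1])*[-1,1]))))
E
python3 s.py
```

```text
-0.021861357039173704 -0.019911935230024495 [ 0.55734168 -0.09140889] [ 0.55704016 -0.08825485] [ 0.55552328 -0.09092907] [ 0.5563571  -0.09038047]
tin corners stage [[0.0628, 0.0961], [0.0389, -0.0218], [-0.0299, -0.008], [-0.0074, 0.1091]]
arm [ 0.09445768 -0.09457509]
arm [-0.00126646 -0.0944241 ]
tab top right edge [ 0.03825594 -0.10687192]
seat [0.62151541 0.01228108]
corner [0.65978133 0.07249503]
tool y dir deg in stage -159.5681585357604
```

apply_moves(series=[[0.8,0,0,6.8],[0.8,0,0,6.8],[0.8,0,0,6.8],[0.8,0,0,0],[0.8,0,0,0],[0.8,-0.5,0,0],[0.8,-0.8,0,0],[0.8,-0.8,0,0],[0.8,-0.8,0,0],[0,-0.8,0,0],[0,-0.8,0,0],[0,-0.8,0,0]], grip=0.6)

```text
clock: 2.25
eef_pos: [0.4957, -0.36, 0.3038]
tcp_rot: [3.141, -0.031, -0.0]
ft_force: [-0.4, 0.4, -0.4]
finger_gap: 0.0511
gripper_force: 0.0
```

```bash
cat > st.py <<'E'
from s import *
def st():
    s=observe();d=R.from_rotvec(s['tcp_rot']).as_matrix()
    print('t',round(s['clock'],2),'stage',(Rs.T@(s['eef_pos'][:2]-O)).round(4),'z',round(s['eef_pos'][2],4),'ang',round(np.degrees(np.arctan2(*((Rs.T@d[:2,0])[::-1]))),2),'F',(Rs.T@s['ft_force'][:2]).round(1),s['ft_force'][2].round(1),'gap',s['finger_gap'])
    return s
if __name__=='__main__': st()
E
python3 st.py
```

```text
t 2.25 stage [-0.055  -0.2708] z 0.3038 ang 0.06 F [-0.4  0.4] -0.4 gap 0.0510824434263491
```

apply_moves(series=[[0,-0.8,0.3,0],[0,-1,0.4,0],[0,-1,0.4,0],[0,-1,0.4,0],[-0.1,-1,0.4,0],[0,-1,0.5,0],[0,-1,0.5,0],[0,-0.8,0.5,0],[0,-0.4,0.5,0],[0,0,0.4,0],[0,0,0.1,0],[0,0,0,0]])

```text
clock: 3.45
eef_pos: [0.4979, -0.0418, 0.1277]
tcp_rot: [3.141, -0.033, -0.002]
ft_force: [0.7, 0.2, 0.1]
finger_gap: 0.0512
gripper_force: 0.0
```

```bash
python3 - <<'E'
from st import *
st()
im=get_image('side');c=im[200:320,240:400];cv2.imwrite('pics/s1.png',cv2.resize(c,None,fx=5,fy=5,interpolation=cv2.INTER_CUBIC)[:,:,::-1])
E
```

```text
t 3.45 stage [-0.0595  0.0473] z 0.1277 ang 0.01 F [0.7 0.2] 0.1 gap 0.051248390612090154
```

View pics/s1.png

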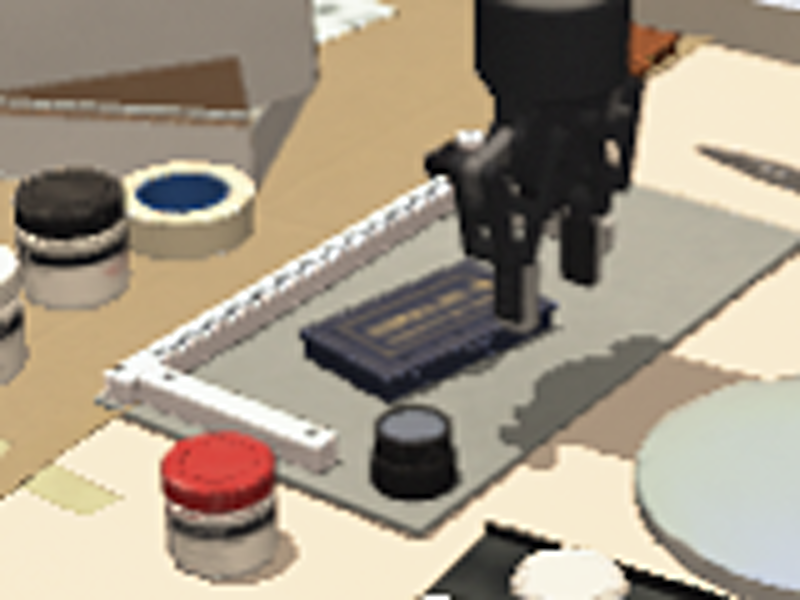

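The side crop shows the left fingertip's lower corner at about (525,330), so roughly full-image (345,266). The fingers hang clear in front of the tin.

```bash
python3 - <<'E'
from st import *
for px in ((515,325),(540,330)):
  for z in (.03,.04,.05,.06): print(px,z,(Rs.T@(ray('side',(200+px[1]/5,240+px[0]/5),z)[:2]-O)).round(4))
E
```

```text
(515, 325) 0.03 [-0.031   0.0331]
(515, 325) 0.04 [-0.0413  0.0481]
(515, 325) 0.05 [-0.0515  0.0632]
(515, 325) 0.06 [-0.0618  0.0782]
(540, 330) 0.03 [-0.0446  0.0301]
(540, 330) 0.04 [-0.0546  0.0451]
(540, 330) 0.05 [-0.0646  0.0602]
(540, 330) 0.06 [-0.0747  0.0753]
```

apply_moves(series=[[0,0,0.4,0],[0,0,0.4,0],[0,0,0.2,0],[0,0,0.1,0],[0,0,0,0]])

```text
clock: 4.0
eef_pos: [0.4981, -0.0417, 0.0841]
tcp_rot: [3.141, -0.033, 0.0]
ft_force: [-0.7, 0.4, -0.4]
finger_gap: 0.0514
gripper_force: 0.0
```

```bash
python3 st.py
```

```text
t 4.0 stage [-0.0592  0.0474] z 0.0841 ang 0.01 F [-0.7  0.3] -0.4 gap 0.051374431762279085
```

apply_moves(series=[[0.15,0,0,0],[0.15,0,0,0],[0.12,0,0,0],[0.12,0,0,0],[0.12,0,0,0],[0.12,0,0,0],[0.12,0,0,0],[0.12,0,0,0],[0.12,0,0,0],[0.12,0,0,0],[0.12,0,0,0],[0.12,0,0,0],[0.1,0,0,0],[0.08,0,0,0],[0,0,0,0]])

```text
clock: 5.5
eef_pos: [0.5658, -0.0428, 0.0839]
tcp_rot: [-3.141, 0.032, -0.001]
ft_force: [0.3, -0.2, 0.7]
finger_gap: 0.051
gripper_force: 0.0
```

```bash
python3 st.py
```

```text
t 5.5 stage [0.0084 0.0478] z 0.0839 ang 0.03 F [ 0.3 -0.2] 0.7 gap 0.05097956697051061
```

apply_moves(series=[[0.05,0,0,0],[0.05,0,0,0],[0.05,0,0,0],[0.05,0,0,0],[0,0,0,0]])

```text
clock: 6.0
eef_pos: [0.5736, -0.043, 0.0839]
tcp_rot: [3.141, -0.032, 0.001]
ft_force: [-0.6, 0.4, 0.5]
finger_gap: 0.0511
gripper_force: 0.0
```

```bash
python3 - <<'E'
from st import *
st()
im=get_image('top');c=im[175:285,260:440];cv2.imwrite('pics/c3.png',cv2.resize(c,None,fx=4.4,fy=4.4,interpolation=cv2.INTER_CUBIC)[:,:,::-1])
E
```

```text
t 6.0 stage [0.0163 0.0477] z 0.0839 ang 0.03 F [-0.6  0.4] 0.5 gap 0.05114520190084188
```

View pics/c3.png

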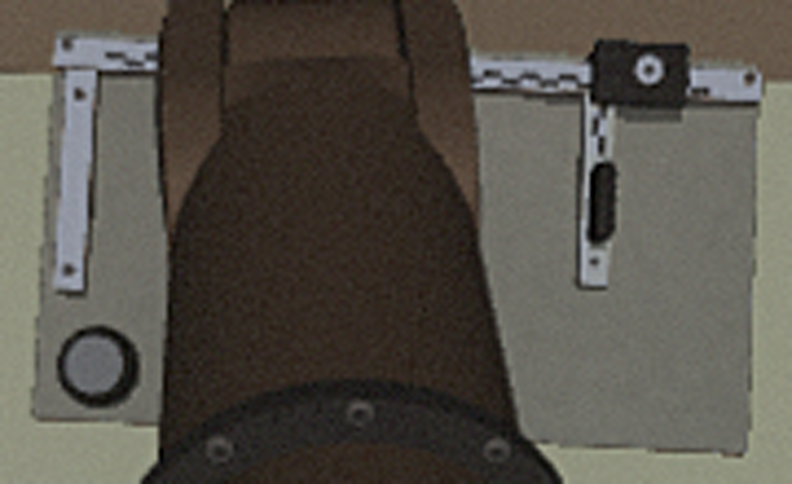

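The arm hides the tin in this view; the stage and square haven't moved. I'll push on gently until contact.

apply_moves(series=[[0.04,0,0,0],[0.04,0,0,0],[0,0,0,0]])

```text
clock: 6.35
eef_pos: [0.5767, -0.0431, 0.0839]
tcp_rot: [3.141, -0.032, 0.0]
ft_force: [-0.6, -0.8, 0.7]
finger_gap: 0.0512
gripper_force: 0.0
```

apply_moves(series=[[0.03,0,0,0],[0.03,0,0,0],[0,0,0,0]])

```text
clock: 6.65
eef_pos: [0.5781, -0.0431, 0.0837]
tcp_rot: [3.141, -0.032, -0.003]
ft_force: [-4.4, 0.8, 2.7]
finger_gap: 0.0511
gripper_force: 2.1
```

apply_moves(series=[[0.04,0,0,0],[0,0,0,0]])

```text
clock: 6.85
eef_pos: [0.5784, -0.0431, 0.0835]
tcp_rot: [3.141, -0.032, -0.007]
ft_force: [-8.7, 0.2, 6.3]
finger_gap: 0.0514
gripper_force: 4.4
```

```bash
python3 - <<'E'
from st import *
st()
im=get_image('side');c=im[210:300,240:390];cv2.imwrite('pics/s2.png',cv2.resize(c,None,fx=5.3,fy=5.3,interpolation=cv2.INTER_CUBIC)[:,:,::-1])
E
```

```text
t 6.85 stage [0.0211 0.0477] z 0.0835 ang 0.03 F [-8.7  0. ] 6.3 gap 0.05136793795442542
```

View pics/s2.png

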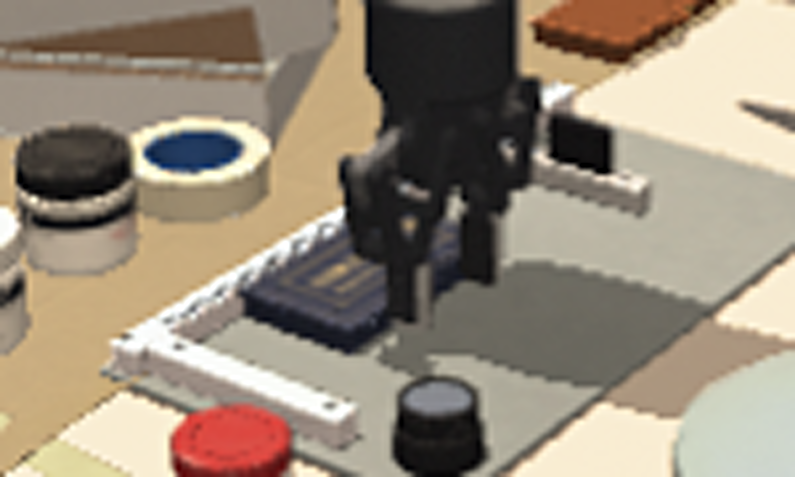

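The tin's back edge lies against the fence. Next I'll go round to its right end with the fingers shut.

apply_moves(series=[[-0.3,0,0,0],[-0.45,0,0,0],[0,0,-0.5,0],[0,0,-0.5,0],[0,0,-0.4,0],[0,0.5,0,0],[0,0.8,0,0],[0.5,0.8,0,0],[0.7,0.35,0,0],[0.5,0,0,0],[0,0,0,0],[0,0,0,0]], grip=0.6)

```text
clock: 8.1
eef_pos: [0.6166, -0.1417, 0.1397]
tcp_rot: [-3.141, 0.031, -0.001]
ft_force: [0.3, -0.3, -0.7]
finger_gap: 0.0515
gripper_force: 0.0
```

apply_moves(series=[[0,0,0.2,0],[0,0,0.3,0],[0,0,0.2,0],[0,0,0,0]], grip=0)

```text
clock: 8.5
eef_pos: [0.615, -0.1416, 0.11]
tcp_rot: [-3.141, 0.032, 0.005]
ft_force: [-0.7, -0.3, 0.5]
finger_gap: 0.0001
gripper_force: 0.0
```

```bash
python3 - <<'E'
from st import *
st()
im=get_image('top');c=im[175:285,260:440];cv2.imwrite('pics/c4.png',cv2.resize(c,None,fx=4.4,fy=4.4,interpolation=cv2.INTER_CUBIC)[:,:,::-1])
E
```

```text
t 8.5 stage [ 0.0597 -0.05  ] z 0.11 ang 0.04 F [-0.7 -0.3] 0.5 gap 0.0001273938096919658
```

View pics/c4.png

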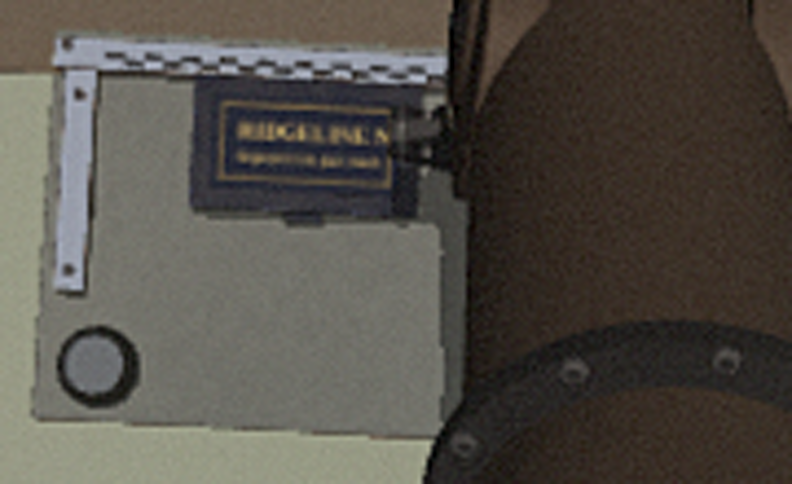

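The tin is now flush along the fence, with its left end at (195,150), about 54 mm from the stop.

apply_moves(series=[[0,0,0.2,0],[0,0,0.2,0],[0,0,0.1,0],[0,0,0.05,0],[0,0,0,0]])

```text
clock: 9.05
eef_pos: [0.6163, -0.1419, 0.0895]
tcp_rot: [-3.141, 0.032, 0.001]
ft_force: [-0.8, -0.4, 1.0]
finger_gap: 0.0003
gripper_force: 0.0
```

apply_moves(series=[[0,-0.15,0,0],[0,-0.15,0,0],[0,-0.15,0,0],[0,-0.15,0,0],[0,-0.12,0,0],[0,-0.12,0,0],[0,-0.12,0,0],[0,-0.12,0,0],[0,-0.12,0,0],[0,-0.12,0,0],[0,-0.12,0,0],[0,-0.12,0,0],[0,-0.12,0,0],[0,-0.1,0,0],[0,0,0,0]])

```text
clock: 10.55
eef_pos: [0.6179, -0.0697, 0.0899]
tcp_rot: [-3.141, 0.03, 0.0]
ft_force: [0.1, -0.4, -0.4]
finger_gap: 0.0
gripper_force: 0.0
```

```bash
python3 st.py
```

```text
t 10.55 stage [0.0611 0.022 ] z 0.0899 ang 0.09 F [ 0.1 -0.4] -0.4 gap 2.6525169677592683e-05
```

apply_moves(series=[[0,-0.06,0,0],[0,-0.05,0,0],[0,-0.04,0,0],[0,0,0,0]])

```text
clock: 10.95
eef_pos: [0.6179, -0.0643, 0.0898]
tcp_rot: [-3.141, 0.031, 0.0]
ft_force: [0.6, 0.4, 0.3]
finger_gap: -0.0002
gripper_force: 0.0
```

apply_moves(series=[[0,-0.04,0,0],[0,-0.04,0,0],[0,0,0,0]])

```text
clock: 11.25
eef_pos: [0.6181, -0.0615, 0.0899]
tcp_rot: [3.141, -0.032, 0.0]
ft_force: [-0.0, 0.1, 0.4]
finger_gap: 0.0
gripper_force: 0.1
```

apply_moves(series=[[0,-0.05,0,0],[0,-0.05,0,0],[0,0,0,0]])

```text
clock: 11.55
eef_pos: [0.618, -0.0606, 0.09]
tcp_rot: [3.138, -0.036, 0.0]
ft_force: [-0.6, -9.0, -0.3]
finger_gap: -0.0002
gripper_force: 4.8
```

```bash
python3 - <<'E'
from st import *
st()
im=get_image('top');c=im[175:285,260:440];cv2.imwrite('pics/c5.png',cv2.resize(c,None,fx=4.4,fy=4.4,interpolation=cv2.INTER_CUBIC)[:,:,::-1])
E
```

```text
t 11.55 stage [0.061  0.0311] z 0.09 ang -0.11 F [-0.4 -9. ] -0.3 gap -0.00022787837996133203
```

View pics/c5.png

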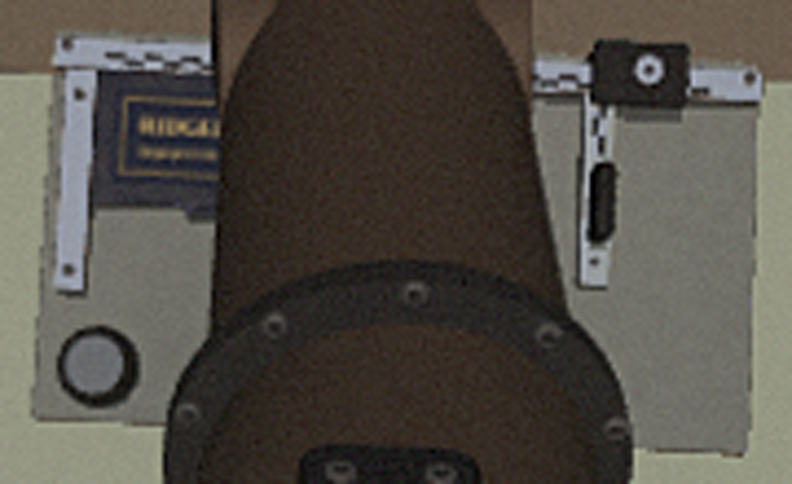

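The tin's end now meets the stop: its left end is at (97,120) with 9 N on the fingers. Next comes a light squaring push on the front wall.

apply_moves(series=[[0,0.3,0,0],[0,0.3,0,0],[0,0,-0.5,0],[0,0,-0.5,0],[0,0,-0.3,0],[-0.5,0,0,0],[-0.7,-0.4,0,0],[-0.52,-0.7,0,0],[0,-0.8,0,0],[0,-0.53,0,0],[0,0,0.4,0],[0,0,0.5,0],[0,0,0.3,0],[0,0,0.1,0],[0,0,0,0]])

```text
clock: 13.1
eef_pos: [0.5506, 0.0168, 0.0895]
tcp_rot: [3.141, -0.033, -0.002]
ft_force: [-0.7, -0.2, 0.7]
finger_gap: -0.0001
gripper_force: 0.0
```

```bash
python3 st.py
```

```text
t 13.1 stage [-0.008  0.107] z 0.0895 ang 0.01 F [-0.7 -0.2] 0.7 gap -9.372185783969364e-05
```

Contact should come near x 0.021, about 0.72 units ahead.

apply_moves(series=[[0.15,0,0,0],[0.15,0,0,0],[0.15,0,0,0],[0.1,0,0,0],[0.06,0,0,0],[0.04,0,0,0],[0.04,0,0,0],[0.04,0,0,0],[0,0,0,0]])

```text
clock: 14.0
eef_pos: [0.5794, 0.0165, 0.0897]
tcp_rot: [3.141, -0.032, -0.002]
ft_force: [-2.3, 0.0, 1.3]
finger_gap: 0.0001
gripper_force: 1.2
```

apply_moves(series=[[0.04,0,0,0],[0.02,0,0,0],[0,0,0,0]])

```text
clock: 14.3
eef_pos: [0.5798, 0.0164, 0.0894]
tcp_rot: [3.141, -0.032, -0.009]
ft_force: [-9.7, 0.6, 6.3]
finger_gap: -0.0001
gripper_force: 4.8
```

apply_moves(series=[[-0.3,0,0,0],[-0.45,0,0,0],[0,0,-0.5,0],[0,0,-0.7,0],[0,0,-0.55,0],[0,0.5,0,0],[0,0.9,0,0],[0,1,0,0],[0,1,0,0],[0.4,1,0,0],[0.4,1,0,0],[0.4,0.6,0,0],[0,0.3,0,0],[0,0,0.5,0],[0,0,0,0]])

```text
clock: 15.8
eef_pos: [0.5938, -0.2354, 0.1378]
tcp_rot: [-3.14, 0.032, 0.006]
ft_force: [-0.9, 1.1, -1.0]
finger_gap: 0.0002
gripper_force: 0.0
```

```bash
python3 - <<'E'
from st import *
st()
im=get_image('top');c=im[175:285,260:440];cv2.imwrite('pics/c6.png',cv2.resize(c,None,fx=4.4,fy=4.4,interpolation=cv2.INTER_CUBIC)[:,:,::-1])
E
```

```text
t 15.8 stage [ 0.0405 -0.1442] z 0.1378 ang 0.01 F [-0.9  1.1] -1.0 gap 0.00023201883753902057
```

View pics/c6.png

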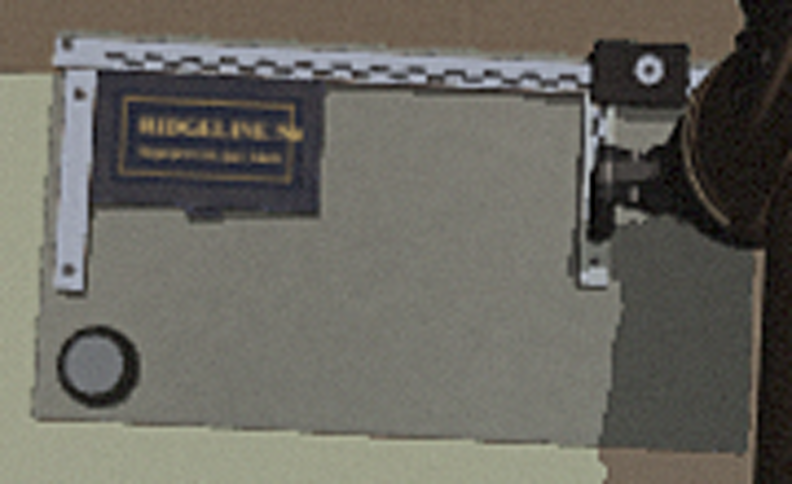

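The tin is seated in the corner, flush on both edges, and the fingers stand right of the tab. Now lower and push the square.

apply_moves(series=[[0,0,0.3,0],[0,0,0.3,0],[0,0,0.2,0],[0,0,0,0],[0,-0.15,0,0],[0,-0.15,0,0],[0,-0.1,0,0],[0,-0.15,0,0],[0,-0.2,0,0],[0,0,0,0]])

```text
clock: 16.85
eef_pos: [0.5962, -0.2044, 0.1082]
tcp_rot: [-3.141, 0.03, -0.001]
ft_force: [-0.3, 0.5, -0.4]
finger_gap: -0.0003
gripper_force: 0.0
```

```bash
python3 st.py
```

```text
t 16.85 stage [ 0.0422 -0.1132] z 0.1082 ang 0.12 F [-0.4  0.5] -0.4 gap -0.00029694558661409927
```

apply_moves(series=[[0,-0.2,0,0],[0,-0.2,0,0],[0,-0.2,0,0],[0,-0.2,0,0],[0,-0.2,0,0],[0,-0.2,0,0],[0,-0.2,0,0],[0,-0.2,0,0],[0,-0.2,0,0],[0,-0.2,0,0],[0,-0.2,0,0],[0,-0.2,0,0],[0,-0.2,0,0],[0,-0.15,0,0],[0,-0.1,0,0],[0,-0.1,0,0],[0,0,0,0]])

```text
clock: 18.55
eef_pos: [0.5981, -0.0871, 0.1078]
tcp_rot: [-3.141, 0.031, 0.001]
ft_force: [-0.0, -0.2, 0.5]
finger_gap: 0.0002
gripper_force: 0.0
```

```bash
python3 st.py
```

```text
t 18.55 stage [0.0417 0.0042] z 0.1078 ang 0.08 F [-0.  -0.2] 0.5 gap 0.00017070835353417388
```

apply_moves(series=[[0,-0.08,0,0],[0,-0.06,0,0],[0,-0.05,0,0],[0,-0.05,0,0],[0,0,0,0]])

```text
clock: 19.05
eef_pos: [0.5982, -0.0779, 0.1077]
tcp_rot: [-3.141, 0.031, 0.001]
ft_force: [-1.1, -1.4, -0.6]
finger_gap: -0.0001
gripper_force: 0.3
```

apply_moves(series=[[0,-0.04,0,0],[0,-0.04,0,0],[0,0,0,0]])

```text
clock: 19.35
eef_pos: [0.5982, -0.0762, 0.1078]
tcp_rot: [3.14, -0.033, -0.001]
ft_force: [-1.5, -4.9, -1.4]
finger_gap: -0.0002
gripper_force: 2.6
```

apply_moves(series=[[0,-0.04,0,0],[0,0,0,0]])

```text
clock: 19.55
eef_pos: [0.5982, -0.076, 0.1078]
tcp_rot: [3.139, -0.035, -0.001]
ft_force: [-0.4, -9.8, -0.3]
finger_gap: 0.0003
gripper_force: 4.5
```

apply_moves(series=[[0,0.15,0,0],[0,0.4,0,0],[0,0.3,0,0],[0,0,-0.5,0],[0,0,-0.8,0],[0,0,-0.8,0],[0,0.8,-0.5,0],[0,1,0,0],[0,1,0,0],[0,1,0,0],[0,1,0,0],[0,0.8,0,0],[0,0.4,0,0],[0,0,0,0]])

```text
clock: 20.95
eef_pos: [0.5918, -0.3508, 0.2117]
tcp_rot: [3.14, -0.039, -0.001]
ft_force: [-0.1, 0.4, -0.3]
finger_gap: 0.0001
gripper_force: 0.0
```

```bash
python3 - <<'E'
from st import *
st()
im=get_image('top');c=im[175:285,260:440];cv2.imwrite('pics/c7.png',cv2.resize(c,None,fx=4.4,fy=4.4,interpolation=cv2.INTER_CUBIC)[:,:,::-1])
E
```

```text
t 20.95 stage [ 0.0408 -0.2596] z 0.2117 ang -0.22 F [-0.1  0.4] -0.3 gap 9.233734863256236e-05
```

View pics/c7.png

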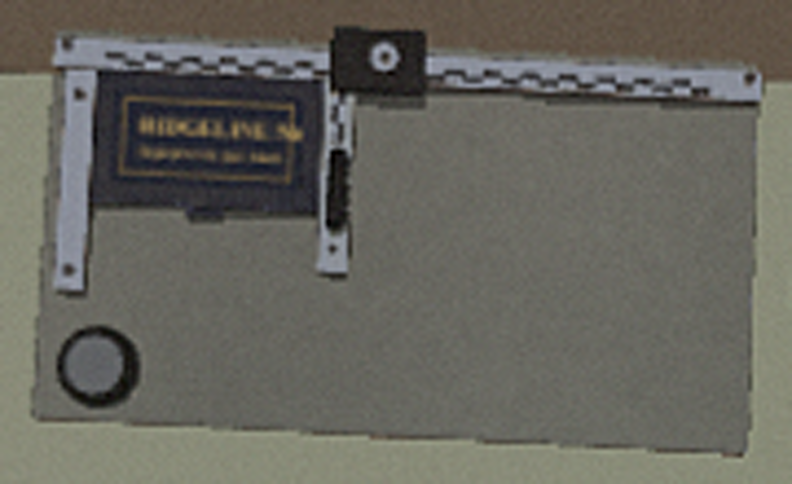

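The tin sits in the corner, flush with fence and stop, and the square's arm touches its right end at (323,150). The loupe hasn't moved and the arm is clear.

```bash
python3 -c "
from plant import *
print(close_job())"
```

```text
the job is handed in; nothing more can be done
None
```

The job is handed in: in the last picture the tin lies flush along the long fence with its end against the stop, the square's arm rests against its other end, and the robot touches nothing; the arm finished at about 21 s of the 61 s allowed.

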